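Take the worn stone off the wet knife grinder

ROBOT

A 6-joint arm with a two-finger parallel gripper is mounted at the origin on a cart in front of the work surface, level with it; the furniture and walls round the work are solid. World frame = base frame: x ahead of the robot, y to its left, z up, the work surface at z = 0. Lengths are in m, angles in rad, forces in N, time in s.
With the tool pointing down it reaches from about 0.35 to 1 m from the base axis. Payload 7.1 kg.
Tool frame: the origin (TCP) lies midway between the tips of the shut fingers; the grasp point (between the pads) lies 19 mm behind it (grip_point_offset is the distance from the TCP to the grasp point, in m); z points along the fingers, y is the line along which they close (so a half turn about z gives the same grasp; the last joint's range is limited). The gripper opens to 85 mm and grips with 20 to 120 N. Pads are 22 mm wide; open, the fingers measure 114 mm over their backs; the gripper's body (76 mm by 85 mm) begins 54 mm behind the grasp point. The pads swing forward as they close: fully open they stand 13 mm farther back than shut.
Start: joints at [-0.019, 0.423, 1.63, -0, 1.089, -0.019], TCP at [0.625, 0, 0.231] pointing down, gripper open.
Joint ranges: [-3, 3], [-0.9, 2.11], [0.09, 2.58], [-1.31, 4.45], [0.11, 2.69], [-2.54, 2.54]. Speed limits (rad/s): [2.39, 2.39, 3.01, 3.14, 3.14, 3.14].

INTERFACE

Orientations are given as a unit quaternion [x, y, z, w].
In Python, from cell import * gives the robot as it stands.
- The arm moves only by the tool arm_command, never from a script. Its argument "motion" is a list of rows, each a list of 2 entries, a list of its own where there are three numbers: the shift along the world's x, y, z in m, then the turn about the world's z in degrees. A call has 1 to 12 rows; each row shifts and turns the commanded pose from where the row before left it; what a row does not reach is not made up. A row lasts 1/10 s, in which the tool goes at most 50 mm and 8.59 degrees, less where a joint would pass 70% of its speed; a pose out of reach is approached as far as the arm can. A call with a gripper value outside its range is refused whole. "grip" is the closure, from 0 (fully open) to 1 (shut), set as the call begins (left out, the last holds). The fingers move at their own pace and stop on an object; "grip_force" is the grip in N (left out, the last holds). Time passes only in rows, so rows that do not move let the fingers close. It gives the time, the measured TCP pose, the force, the opening and the grip force at its end, in the units of the state.
- observe(): the state, without advancing time (a new reading comes with each control period).
- read_camera(name): name is "scene" or "side" or "wrist"; returns (picture, depth): 480x640x3 uint8, red, green, blue; 480x640 float32, m along the optical axis (not along the pixel's ray), 0 where there is no reading.
- calibration(name): a dict with "mtx" (3x3 intrinsics, pixels), "distortion" ([k1, k2, p1, p2, k3] as OpenCV has them; the pictures are not rectified), "rvec" (rotation vector, rad) and "tvec" (3), from world to camera coordinates, as OpenCV has them. Camera axes: x right, y down, z forward; pixel columns grow to the right and rows downward; lengths in m; the calibration is good to about 2 mm. A picture is of the moment at which its call begins: read the wrist's pose just before it. calibration takes no time and is no camera call; for the wrist camera it gives the pose at the moment of the call.
- sign_off(): hands the job in; it is judged then, once.
The state is a dict: "time_s": time; "joint_pos": joint angles; "joint_vel": joint speeds; "effort": joint torques, N m; "tool_pos": TCP position; "tool_rot": TCP orientation; "force": force on the tool from outside, world axes, zero at the start; "ft_torque": the same for the moment, N m; "opening": opening from 0.0 (shut) to 1.0 (fully open); "grasp_force": force on a finger pad.
Only numpy, scipy, OpenCV 4.12 (cv2) and the standard library are available. Lean on these libraries where they do the work, as an engineer would, in place of code of your own. Each camera call takes 0.05 s, during which the arm holds its last target. There are 200 camera calls.

TASK

The round grinding stone on the knife grinder is worn and has to come off. Unscrew the black clamping knob in its middle - it has a left-hand thread, so it loosens clockwise seen from above - without forcing it: follow it up as it rises and never pull or press hard while the soft brass thread still holds. Stand the knob in the aluminium tray the way up it is now, then lift the stone off and lay it gently in the tray beside the knob, same side up; leave the other things on the worktop where they are.

Things in the scene. Friction and masses are not known exactly. Their poses are not given: they have to be found in the camera images.
- grinder: Wet knife grinder, white housing 250 x 190 mm, fixed. Origin on the worktop below the spindle axis, z up, x towards its motor hump (x = 88 to 154 mm, 130 mm high; clear tank on it to 171 mm). Steel wheel table 92 mm high under the stone. Knife rest bar at y = 85 mm, 122 mm high; thin drip pipe reaching forward to x = 71 mm at y = 40 mm, 121 to 140 mm high.
- spindle_top (a point): Top end of the upright brass spindle, on its axis, 165 mm above the worktop. The spindle is fixed and does not turn; 27 mm thick. Its upper 30 mm carry a coarse LEFT-HAND two-start thread of soft brass: turned clockwise seen from above, the knob rises steadily, several mm per grasp. More than 25 N between knob and spindle, by pulling, pushing or turning, ruins the thread.
- stone: Grey ring stone, 130 mm across, 20 mm thick, round a plastic hub 58 mm across that stands 24 mm above the stone (44 mm high in all, bore 30 mm). About 0.3 to 0.65 kg. Origin at the centre of its underside, z up along the axis. At the start it lies home on the wheel table, origin 92 mm above the worktop; it must rise 75 mm to clear the spindle.
- stone_hub (a point): Centre of the hub's top face, 44 mm above the stone's underside. Grasp the hub below it, across its diameter at any yaw; 24 mm of upright side.
- knob: Black clamping knob, hollow below: round flange 54 mm across and 30 mm high, above it the round grip. Origin on the axis at the flange's underside, z up; 137 mm above the worktop at the start. About 0.14 kg. A sprung steel washer under the flange stands out 1 mm when pressed home and 4 mm when free; its spring (5 to 11 N) makes the knob stiff to turn at first.
- knob_grip (a point): Middle of the finely fluted round grip: 40 mm across, 28 mm high, from 30 to 58 mm above the knob's origin; grasp at any yaw. Thread play is 2 mm and tightness varies, so the knob comes free somewhere between half a turn and one turn clockwise, which only feeling tells: before that a light lift is resisted. It must rise 35 mm from its start to clear the spindle.
- tray: Shallow pale aluminium tray with a thin steel rim, fixed, 170 x 260 mm outside (long side along its y), 16 mm high, walls and floor 4 mm thick. Origin at the centre of its underside on the worktop, z up. Room for the stone at one end (about y = +60 mm) and the knob at the other (about y = -75 mm).
- dish_brush: Grey dish brush 269 mm long, lying behind the tray. Leave alone.
- steel_cup: Small steel cup, 65 mm across, 61 mm high, standing behind the tray or between its rear and the grinder's. Leave alone.
- mug: White mug, 94 mm high, right of the tray. Leave alone.
- lemon: Lemon, 78 mm long, behind the tray or between its rear and the grinder's. Leave alone.
Things that resemble listed ones, but are neither listed nor needed, are in the scene too. What is meant by the knob is not pink or turquoise, and is the larger of those in its own colour.

How it is judged:
By the outcome, as a careful person would: the job done as asked, in the order asked, and still so for the second after the job is handed in, with the robot touching nothing.
It also fails if it takes over 72 s, if anything falls off the work surface, if the arm or the gripper's body presses on something with over 40 N, if the wrist force passes 120 N, or if a joint passes its speed limit or range.

## Working session

There is one attempt and no reset: what is moved stays moved. The work goes in short steps, Python scripts to look and compute and a tool call to move; the robot and the scene stay as the last step left them, time stands still between calls to the robot, and variables do not carry over. Pictures are saved under pics/ and viewed, at most 10 in all, crops included, and the job is handed in when it is done.

Besides the shell and the picture viewer there is one more tool, called after "Call:" as a command line: name --argument value ..., lists and objects as JSON in quotes. arm_command: Moves the arm, as the interface text tells. Its arguments: {"type":"object","properties":{"motion":{"type":"array"},"grip":{"type":"number"},"grip_force":{"type":"number"}},"required":["motion"]}

```bash
mkdir -p pics; ls
python3 - <<'E'
from cell import *
import cv2,numpy as np
o=observe();print(o)
for n in ["scene","side"]:
    p,d=read_camera(n);cv2.imwrite(f"pics/{n}0.png",p[:,:,::-1]);np.savez(f"{n}0.npz",p=p,d=d)
    c=calibration(n);print(n,c)
E
```

```text
pics
{'time_s': 0.0, 'joint_pos': array([-1.89886706e-02,  4.23843836e-01,  1.63074485e+00,  2.24540003e-05,
        1.08856822e+00, -1.90224629e-02]), 'joint_vel': array([ 0.00030472, -0.00073692,  0.00032085, -0.00037277, -0.00100867,
        0.00034802]), 'effort': array([ 6.87376578e-04, -5.57382560e+01, -2.81743366e+01,  7.52266601e-05,
        7.21184188e-03,  1.02962622e-05]), 'tool_pos': array([6.24430488e-01, 4.96045772e-05, 2.30522265e-01]), 'tool_rot': array([ 7.07098305e-01,  7.07114825e-01, -5.35270475e-04, -5.70349497e-04]), 'force': array([-0.47973882,  0.22921185,  0.67300691]), 'ft_torque': array([-0.00220467, -0.03149337,  0.04168268]), 'grasp_force': 0.0, 'opening': 1.0000517309204313}
scene {'mtx': array([[563.55399031,   0.        , 317.15327442],
       [  0.        , 563.55399031, 232.54818793],
       [  0.        ,   0.        ,   1.        ]]), 'distortion': array([0.02566212, 0.        , 0.        , 0.        , 0.        ]), 'rvec': array([ 1.96765666, -0.68513163,  0.43767654]), 'tvec': array([-0.58594512,  0.15951247,  1.33401391])}
side {'mtx': array([[458.18036179,   0.        , 322.9347356 ],
       [  0.        , 458.18036179, 229.74246697],
       [  0.        ,   0.        ,   1.        ]]), 'distortion': array([-0.08299643,  0.        ,  0.        ,  0.        ,  0.        ]), 'rvec': array([ 0.25005012, -2.70379816,  1.41364605]), 'tvec': array([0.50983145, 0.31045385, 0.78582599])}
```

View pics/scene0.png

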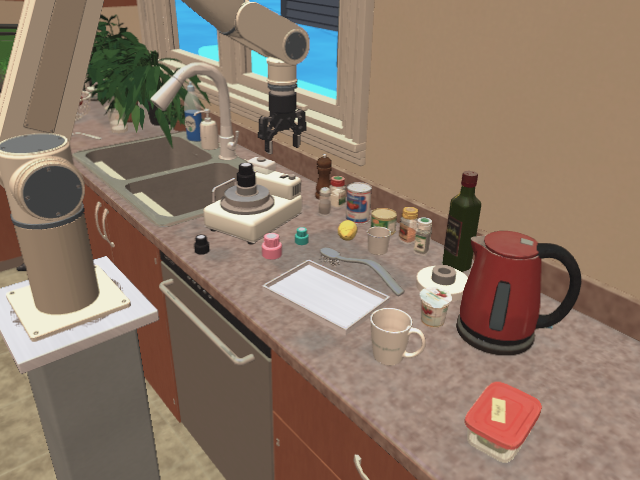

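View pics/side0.png

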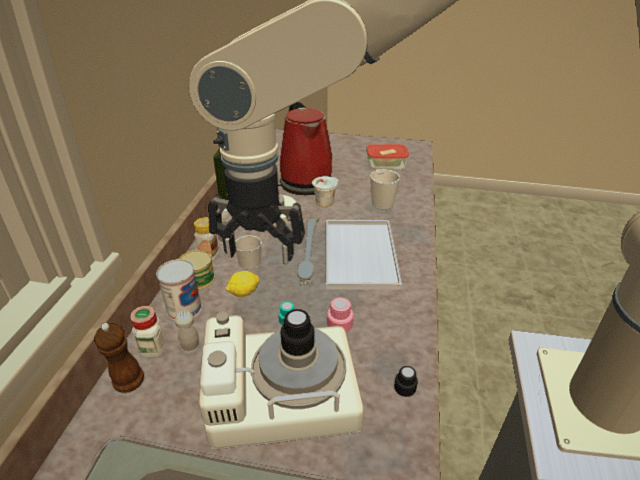

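The scene view shows the knob on the grinder at about (246,175), with a smaller black decoy at (202,244) and the tray at (325,292). The side view shows the knob at (297,330), its top disc near (297,318), and the tray at (362,252).

```bash
cat > h.py <<'E'
import cv2,numpy as np
from cell import *
def cloud(n,d,c=None):
    c=c or calibration(n);K,D=c["mtx"],c["distortion"]
    R=cv2.Rodrigues(c["rvec"])[0];v,u=np.mgrid[:480,:640]
    q=cv2.undistortPoints(np.stack([u,v],-1).reshape(-1,1,2).astype(float),K,D).reshape(480,640,2)
    P=np.dstack([q,np.ones((480,640))])*d[...,None]
    W=(P-c["tvec"])@R; W[d<=0]=np.nan
    return W
def ray(n,uv,z,c=None):
    c=c or calibration(n);R=cv2.Rodrigues(c["rvec"])[0]
    q=cv2.undistortPoints(np.array(uv,float).reshape(-1,1,2),c["mtx"],c["distortion"]).reshape(-1,2)
    r=np.c_[q,np.ones(len(q))]@R;o=-R.T@c["tvec"]
    return o+r*((z-o[2])/r[:,2])[:,None]
def circ(x,y):
    s=np.linalg.lstsq(np.c_[2*x,2*y,np.ones(len(x))],x*x+y*y,rcond=None)[0]
    return s[0],s[1],np.sqrt(s[2]+s[0]**2+s[1]**2)
E
python3 - <<'E'
from h import *
for n in ["scene","side"]:
    f=np.load(n+"0.npz");p,d=f["p"].astype(int),f["d"];W=cloud(n,d)
    k=(246,175) if n=="scene" else (297,318)
    print(n,"knob px",W[k[1],k[0]],"ray",ray(n,[k],.195))
    blk=p.max(2)<70
    z=W[...,2]
    c0=W[k[1],k[0]]; near=np.hypot(W[...,0]-c0[0],W[...,1]-c0[1])<.06
    for lo,hi in [(.138,.165),(.17,.192),(.193,.2)]:
        m=near&(z>lo)&(z<hi); m &= blk if hi<.193 else True
        x,y=W[m][:,0],W[m][:,1]
        if m.sum()>10: print(lo,m.sum(),circ(x,y),x.mean(),y.mean())
    # tray floor
    t=(315,290) if n=="scene" else (362,252)
    hsv=cv2.cvtColor(f["p"],cv2.COLOR_RGB2HSV)
    m=((hsv[...,2]>165)&(hsv[...,1]<35)).astype(np.uint8)
    nl,l,st,ce=cv2.connectedComponentsWithStats(m)
    r=(l==l[t[1],t[0]]).astype(np.uint8);print("tray",st[l[t[1],t[0]]],p[t[1],t[0]],W[t[1],t[0]])
    cn=max(cv2.findContours(r,0,1)[0],key=cv2.contourArea)[:,0]
    Q=ray(n,cn,.004)[:,:2].astype(np.float32);print(cv2.minAreaRect(Q))
    # hub/stone: grey z bands
    m=(np.hypot(W[...,0]-c0[0],W[...,1]-c0[1])<.1)&(abs(z-.112)<.003);x,y=W[m][:,0],W[m][:,1]
    print("stone top",m.sum(),x.min(),x.max(),y.min(),y.max())
    m=(np.hypot(W[...,0]-c0[0],W[...,1]-c0[1])<.3)&(abs(z-.171)<.003);x,y=W[m][:,0],W[m][:,1]
    if m.sum(): print("tank",m.sum(),x.mean(),y.mean(),x.min(),x.max(),y.min(),y.max())
    m=(np.hypot(W[...,0]-c0[0],W[...,1]-c0[1])<.22)&(abs(z-.130)<.003)&(p.min(2)>150);x,y=W[m][:,0],W[m][:,1]
    if m.sum(): print("hump",m.sum(),cv2.minAreaRect(np.c_[x,y].astype(np.float32)))
E
```

```text
scene knob px [0.53503574 0.05351197 0.17173673] ray [[0.50453407 0.00413534 0.195     ]]
0.138 142 (np.float64(0.5428354427827228), np.float64(0.06623862410457529), np.float64(0.02207928174350479)) 0.5336494102569376 0.05344619207524616
0.17 116 (np.float64(0.5435990336421288), np.float64(0.06714876680151644), np.float64(0.017409968385538713)) 0.5375792765934174 0.05898720130709577
0.193 60 (np.float64(0.5442632881823628), np.float64(0.06838407481865683), np.float64(0.0147114547522071)) 0.5434428359143573 0.06711020508834759
tray [ 262  260  128   70 3832] [224 224 227] [ 0.48343106 -0.32572978  0.00445708]
((0.5017638206481934, -0.3418768346309662), (0.17493495345115662, 0.2654310166835785), 10.350051879882812)
stone top 419 0.47581799938703867 0.6091445792753938 0.002558476416361091 0.14537832547828375
tank 75 0.5744535225514837 0.08657031295863711 0.5188092852286187 0.6637823433493263 0.04276260527968797 0.16118356713243417
hump 175 ((0.6625759601593018, 0.08754311501979828), (0.058632563799619675, 0.13930976390838623), 19.14850425720215)
side knob px [0.54535878 0.0756906  0.195
[... 314 characters left out ...]
944155242 0.0889035179926997
0.193 375 (np.float64(0.5462617757440842), np.float64(0.0755090744163909), np.float64(0.013740182080729501)) 0.5461959238663779 0.07601764643660393
tray [ 326  220   76   65 4118] [199 204 205] [ 0.48504366 -0.35798406  0.00258896]
((0.4901931881904602, -0.3684556484222412), (0.17356137931346893, 0.2643716037273407), 10.119858741760254)
stone top 2528 0.4701515392452763 0.6184540707112393 0.01271105421282025 0.1737238155947471
tank 441 0.5945007602024738 0.11846208323261968 0.5214309099482011 0.6625654854509723 0.05886282400444381 0.16533753796915462
hump 815 ((0.650324285030365, 0.11238152533769608), (0.07752968370914459, 0.17204749584197998), 17.94999122619629)
```

Call:
arm_command --motion '[[[0,0,0.04],8.5],[[-0.02,0.02,0.03],8.5],[[-0.03,0.03,0.02],8.5],[[-0.028,0.025,0],8.5],[[0,0,0],8.5],[[0,0,0],0],[[0,0,0],0]]'

```text
time_s: 0.8
tool_pos: [0.5471, 0.0749, 0.3212]
tool_rot: [0.405, 0.915, -0.0, -0.0]
force: [0.2, 0.1, 0.3]
opening: 1.003
grasp_force: 0.0
```

Run:
```python
from h import *
o=observe();print(o["tool_pos"],o["joint_pos"])
c=calibration("wrist");p,d=read_camera("wrist");cv2.imwrite("pics/w1.png",p[:,:,::-1])
np.savez("w1.npz",p=p,d=d,**c)
R=cv2.Rodrigues(c["rvec"])[0];print("cam",-R.T@c["tvec"],R[2])
W=cloud("wrist",d,c);z=W[...,2];blk=p.max(2)<70
for lo,hi in [(.14,.165),(.17,.192),(.193,.2)]:
    m=(np.hypot(W[...,0]-.546,W[...,1]-.075)<.045)&(z>lo)&(z<hi)
    if m.sum()>10: print(lo,m.sum(),circ(*W[m][:,:2].T),W[m].mean(0))
for n in ["scene","side"]:
    f=np.load(n+"0.npz");t=(315,290) if n=="scene" else (362,252)
    hsv=cv2.cvtColor(f["p"],cv2.COLOR_RGB2HSV);m=((hsv[...,2]>165)&(hsv[...,1]<35)).astype(np.uint8)
    l=cv2.connectedComponents(m)[1]; r=(l==l[t[1],t[0]]).astype(np.uint8)
    cn=max(cv2.findContours(r,0,1)[0],key=cv2.contourArea)[:,0]
    print(n,cv2.minAreaRect(ray(n,cn,.016)[:,:2].astype(np.float32)))
    W=cloud(n,f["d"]);m=(abs(W[...,0]-.49)<.05)&(abs(W[...,1]+.35)<.08);print(np.nanmedian(W[m],0))
    k=np.array([[246,167]]) if n=="scene" else np.array([[297,318]])
    print(ray(n,k,.195))
```

```text
[0.54712427 0.07492373 0.32116873] [ 1.14616971e-01  2.21139776e-01  1.70093036e+00 -1.42876511e-04
  1.21962413e+00 -6.23120597e-01]
cam [0.49428833 0.13420708 0.46373033] [ 0.2067703  -0.22864112 -0.95129873]
0.14 249 (np.float64(0.5469546823036467), np.float64(0.07371859363490146), np.float64(0.0267217843292047)) [0.53208002 0.09103573 0.15288826]
0.17 931 (np.float64(0.547624925876914), np.float64(0.07296139939187196), np.float64(0.023065762153123733)) [0.53818864 0.08377349 0.17433992]
0.193 2061 (np.float64(0.5464906122783447), np.float64(0.07428902198169474), np.float64(0.014009770656966078)) [0.54625624 0.07455336 0.19653147]
scene ((0.4899868071079254, -0.3556043803691864), (0.17220117151737213, 0.2612830698490143), 10.350054740905762)
[ 0.48799455 -0.35521618  0.00400306]
[[0.53689264 0.05462602 0.195     ]]
side ((0.4889809191226959, -0.35259726643562317), (0.17057441174983978, 0.2598218023777008), 10.119834899902344)
[ 0.49008953 -0.34368814  0.00289894]
[[0.54553783 0.07501019 0.195     ]]
```

View pics/w1.png

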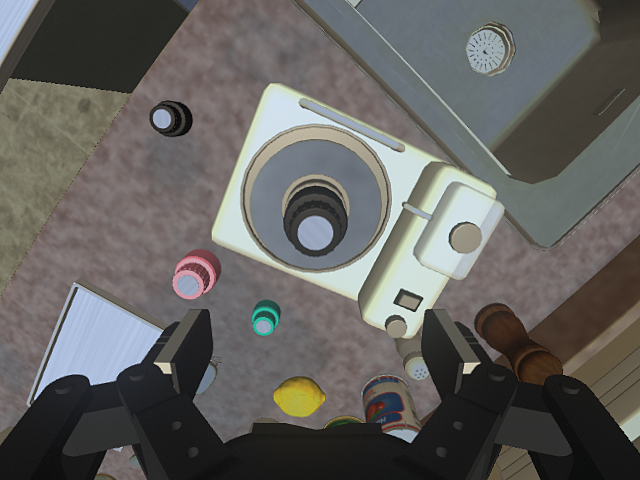

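The wrist view shows the knob's top disc at (316,232) on the grinder. The pink (190,278), turquoise (265,317) and small black (170,118) decoys are well clear. I'll pre-rotate counter-clockwise and descend.

Call:
arm_command --motion '[[[0,0,0],8.5],[[0,0,0],8.5],[[0,0,-0.01],8.5],[[0,0,-0.015],8.5],[[0,0,-0.015],8.5],[[0,0,-0.015],8.5],[[0,0,-0.015],8.5],[[0,0,-0.015],8.5],[[0,0,-0.01],8.5],[[0,0,-0.01],8.5],[[0,0,-0.005],8.5],[[-0.0005,0,0],8.5]]'

```text
time_s: 2.05
tool_pos: [0.5463, 0.0743, 0.2098]
tool_rot: [-0.459, 0.889, 0.0, -0.001]
force: [0.6, 0.4, -0.1]
opening: 0.999
grasp_force: 0.0
```

Call:
arm_command --motion '[[[0,0,-0.015],0],[[0,0,-0.015],0],[[0,0,0],0]]'

```text
time_s: 2.35
tool_pos: [0.5455, 0.0743, 0.1791]
tool_rot: [-0.456, 0.89, 0.001, -0.002]
force: [0.0, 0.1, 0.6]
opening: 1.002
grasp_force: 0.0
```

Run:
```python
from h import *
o=observe();print(o["tool_pos"],o["joint_pos"],o["force"],o["ft_torque"])
```

```text
[0.54548479 0.07425868 0.17909282] [ 1.13712945e-01  3.85090887e-01  1.83281848e+00 -6.64107647e-05
  9.27935524e-01 -2.40485493e+00] [0.01455434 0.05850583 0.59971515] [ 0.0155236  -0.04059097  0.006353  ]
```

Call:
arm_command --motion '[[[0.0005,0,-0.012],0],[[0,0,0],0],[[0,0,0],0]]'

```text
time_s: 2.65
tool_pos: [0.5471, 0.0749, 0.1693]
tool_rot: [-0.458, 0.889, 0.0, -0.0]
force: [0.3, -0.5, 0.9]
opening: 0.998
grasp_force: 0.0
```

Call:
arm_command --motion '[[[0,0,0],0],[[0,0,0],0],[[0,0,0],0],[[0,0,0],0],[[0,0,0],0],[[0,0,0],0],[[0,0,0],0],[[0,0,0],0]]' --grip 1 --grip_force 30

```text
time_s: 3.45
tool_pos: [0.5473, 0.0751, 0.1698]
tool_rot: [-0.458, 0.889, -0.0, 0.0]
force: [-1.2, -1.0, 5.5]
opening: 0.457
grasp_force: 32.4
```

Call:
arm_command --motion '[[[0,0,0],-5],[[0,0,0],-5],[[0,0,0.0005],-5],[[0,0,0],0]]'

```text
time_s: 3.85
tool_pos: [0.5474, 0.0751, 0.1702]
tool_rot: [-0.338, 0.941, -0.0, 0.0]
force: [-0.2, -0.5, 3.7]
opening: 0.458
grasp_force: 32.4
```

Run:
```python
from h import *
o=observe();print(o["tool_pos"],o["joint_pos"],o["force"],o["ft_torque"],o["opening"])
```

```text
[0.54735484 0.07508644 0.17018802] [ 1.14776309e-01  3.98232776e-01  1.83771413e+00  2.90584157e-05
  9.04687174e-01 -2.14469960e+00] [-0.22588614 -0.48555789  3.69883449] [-0.02096762  0.0741186  -0.08090911] 0.45780238271751506
```

Call:
arm_command --motion '[[[0,0,0],-6],[[0,0,0.0005],-6],[[0,0,0.0005],-6],[[0,0,0],0]]'

```text
time_s: 4.25
tool_pos: [0.5475, 0.0748, 0.1709]
tool_rot: [-0.187, 0.982, -0.0, 0.001]
force: [1.5, -2.2, 1.7]
opening: 0.455
grasp_force: 32.2
```

Call:
arm_command --motion '[[[0,0,0.0005],-7],[[0,0,0.0005],-7],[[0,0,0.0005],-7],[[0,0,0],0]]'

```text
time_s: 4.65
tool_pos: [0.5475, 0.0745, 0.1721]
tool_rot: [-0.006, 1.0, -0.0, 0.0]
force: [2.1, -4.6, -1.5]
opening: 0.458
grasp_force: 32.0
```

Run:
```python
from h import *
o=observe();print(o["tool_pos"],o["force"],o["ft_torque"],o["opening"])
p,d=read_camera("side");cv2.imwrite("pics/s2.png",cv2.resize(p[180:440,180:440,::-1],(780,600)))
```

```text
[0.54747571 0.07448875 0.17211978] [ 2.13989069 -4.62101371 -1.45890566] [-0.84088626 -0.61524279  0.02534231] 0.4582856971445665
```

View pics/s2.png

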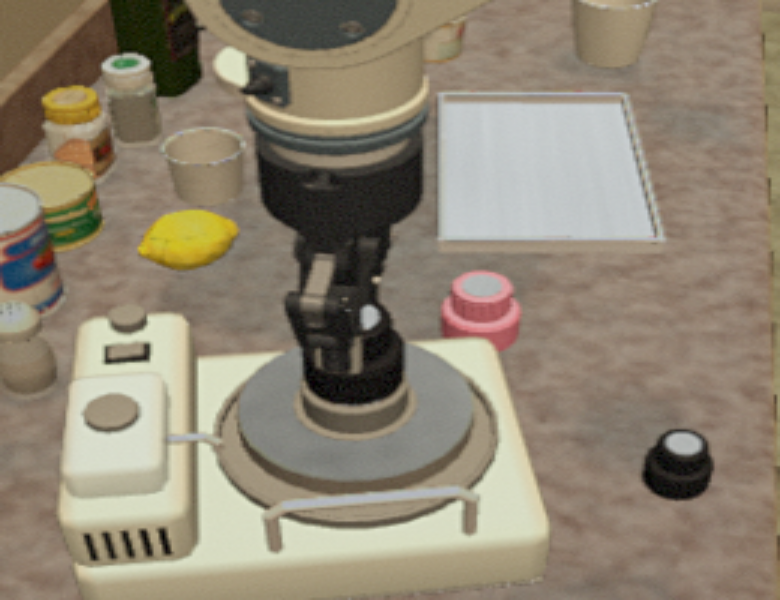

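The side view shows the gripper holding the knob grip on the spindle, with everything else untouched. I'll continue turning and correct for the lateral load.

Call:
arm_command --motion '[[[0.0003,-0.0006,0],-7],[[0,-0.0002,0.0003],-7],[[0,0,0.0003],-7],[[0,0,0],0]]'

```text
time_s: 5.1
tool_pos: [0.5474, 0.074, 0.1726]
tool_rot: [0.176, 0.984, -0.0, 0.0]
force: [2.2, -3.5, -1.3]
opening: 0.454
grasp_force: 31.9
```

Run:
```python
from h import *
o=observe();print(o["tool_pos"],o["force"],o["ft_torque"],o["joint_pos"][5])
```

```text
[0.54742522 0.07398117 0.17262207] [ 2.21056712 -3.48792737 -1.33110169] [-0.55989471 -0.56936536 -0.01614758] -1.1039710223845374
```

Call:
arm_command --motion '[[[0.0004,-0.0004,0.0002],-8],[[0,0,0.0002],-8],[[0,0,0.0002],-8],[[0,0,0],0]]'

```text
time_s: 5.5
tool_pos: [0.5474, 0.0736, 0.1732]
tool_rot: [0.376, 0.927, -0.0, -0.0]
force: [1.3, -3.5, -1.2]
opening: 0.455
grasp_force: 31.9
```

Call:
arm_command --motion '[[[0.0002,-0.0003,0.0002],-8],[[0,0,0.0002],-8],[[0,0,0.0002],-8],[[0,0,0],0]]'

```text
time_s: 5.9
tool_pos: [0.5476, 0.0733, 0.1742]
tool_rot: [0.56, 0.828, -0.0, -0.0]
force: [-0.4, -3.3, 3.7]
opening: 0.46
grasp_force: 32.4
```

Run:
```python
from h import *
o=observe();print(o["tool_pos"],o["force"],o["ft_torque"],o["joint_pos"][5])
```

```text
[0.54756239 0.07329389 0.17424842] [-0.44048799 -3.26342834  3.69233361] [-0.75547489  0.14179414  0.0207351 ] -0.2695120856788165
```

Call:
arm_command --motion '[[[0,-0.0004,0.0006],-8],[[0,0,0.0005],-8],[[0,0,0.0004],-8],[[0,0,0],0]]'

```text
time_s: 6.3
tool_pos: [0.5473, 0.073, 0.1755]
tool_rot: [0.72, 0.694, -0.0, -0.0]
force: [-0.8, -2.4, 3.0]
opening: 0.463
grasp_force: 32.2
```

Call:
arm_command --motion '[[[0,-0.0003,0.0004],-8],[[0,0,0.0004],-8],[[0,0,0.0004],-8],[[0,0,0],0]]'

```text
time_s: 6.7
tool_pos: [0.5471, 0.0729, 0.1767]
tool_rot: [0.848, 0.529, -0.001, -0.0]
force: [-1.8, -2.2, 3.3]
opening: 0.46
grasp_force: 32.3
```

Run:
```python
from h import *
o=observe();print(o["tool_pos"],o["force"],o["ft_torque"],o["joint_pos"][5])
```

```text
[0.54710235 0.07285847 0.17666598] [-1.81195952 -2.15922664  3.34199438] [-0.44037775  0.49381185  0.01672683] 0.5658838519789268
```

Call:
arm_command --motion '[[[-0.0004,-0.0003,0.0004],-8],[[0,0,0.0004],-8],[[0,0,0.0004],-8],[[0,0,0],0]]'

```text
time_s: 7.1
tool_pos: [0.5468, 0.0727, 0.1779]
tool_rot: [0.94, 0.341, -0.001, -0.0]
force: [-1.8, -1.3, 2.3]
opening: 0.457
grasp_force: 32.3
```

Call:
arm_command --motion '[[[0,0,0.001],0],[[0,0,0],0]]'

```text
time_s: 7.3
tool_pos: [0.5468, 0.0727, 0.1785]
tool_rot: [0.94, 0.341, -0.001, -0.0]
force: [-2.3, -0.3, -1.1]
opening: 0.457
grasp_force: 31.9
```

Call:
arm_command --motion '[[[0,0,0.001],0],[[0,0,0],0]]'

```text
time_s: 7.5
tool_pos: [0.5468, 0.0726, 0.1796]
tool_rot: [0.941, 0.339, -0.001, -0.0]
force: [-3.3, -0.2, -3.0]
opening: 0.457
grasp_force: 31.9
```

Call:
arm_command --motion '[[[-0.0005,0,0],-8],[[0,0,0],-8],[[0,0,0.0002],-8],[[0,0,0],0]]'

```text
time_s: 7.9
tool_pos: [0.5466, 0.0727, 0.1801]
tool_rot: [0.991, 0.135, -0.0, -0.0]
force: [-3.7, 0.6, -1.9]
opening: 0.454
grasp_force: 31.9
```

Call:
arm_command --motion '[[[0,0,0.0008],0],[[0,0,0.0008],0],[[0,0,0],0]]'

```text
time_s: 8.2
tool_pos: [0.5465, 0.0726, 0.1812]
tool_rot: [0.991, 0.136, -0.001, -0.0]
force: [-2.0, 0.9, -7.8]
opening: 0.458
grasp_force: 31.4
```

Call:
arm_command --motion '[[[-0.0003,0,0],-8],[[0,0,0],-8],[[0,0,0],-8],[[0,0,0],0]]'

```text
time_s: 8.6
tool_pos: [0.5466, 0.0728, 0.182]
tool_rot: [0.997, -0.074, -0.0, -0.0]
force: [-3.3, 2.7, -1.4]
opening: 0.457
grasp_force: 32.0
```

Call:
arm_command --motion '[[[0,0,0.0004],-8],[[0,0,0.0004],-8],[[0,0,0.0004],0],[[0,0,0],0]]'

```text
time_s: 9.0
tool_pos: [0.5465, 0.0728, 0.183]
tool_rot: [0.978, -0.209, -0.0, -0.0]
force: [-5.2, 2.8, -2.7]
opening: 0.454
grasp_force: 32.0
```

Run:
```python
from h import *
o=observe();print(o["tool_pos"],o["force"],o["ft_torque"],o["joint_pos"])
```

```text
[0.54652698 0.07280773 0.18300692] [-5.17540206  2.82278037 -2.72073129] [ 0.584334    0.81383995 -0.05033411] [1.10583282e-01 3.79094882e-01 1.83103195e+00 6.18258939e-04
 9.31656140e-01 2.10242173e+00]
```

Call:
arm_command --motion '[[[-0.0006,0.0004,0.0002],-7],[[0,0,0.0002],-7],[[0,0,0.0002],-7],[[0,0,0],0]]'

```text
time_s: 9.4
tool_pos: [0.5465, 0.073, 0.1839]
tool_rot: [0.923, -0.385, 0.0, -0.0]
force: [-2.6, 2.6, -1.0]
opening: 0.457
grasp_force: 32.1
```

Call:
arm_command --motion '[[[0,0,0.0008],0],[[0,0,0.0006],0],[[0,0,0],0]]'

```text
time_s: 9.7
tool_pos: [0.5464, 0.073, 0.1852]
tool_rot: [0.923, -0.386, 0.0, -0.0]
force: [-3.2, 2.2, -2.5]
opening: 0.46
grasp_force: 32.1
```

Call:
arm_command --motion '[[[0,0,0.0006],0],[[0,0,0.0004],0],[[0,0,0],0]]'

```text
time_s: 10.0
tool_pos: [0.5464, 0.073, 0.1862]
tool_rot: [0.922, -0.386, 0.0, -0.0]
force: [-1.1, 1.8, -3.4]
opening: 0.455
grasp_force: 32.1
```

Call:
arm_command --motion '[[[0,0,0.0006],0],[[0,0,0],0]]'

```text
time_s: 10.2
tool_pos: [0.5463, 0.073, 0.1868]
tool_rot: [0.922, -0.387, 0.0, -0.0]
force: [-1.8, 1.5, -2.2]
opening: 0.459
grasp_force: 32.0
```

Call:
arm_command --motion '[[[0,0,0.0006],0],[[0,0,0.0004],0],[[0,0,0],0]]'

```text
time_s: 10.5
tool_pos: [0.5463, 0.0729, 0.1878]
tool_rot: [0.922, -0.387, 0.0, -0.0]
force: [-0.6, 1.8, -2.8]
opening: 0.458
grasp_force: 32.0
```

Call:
arm_command --motion '[[[0,0,0.001],0],[[0,0,0.001],0],[[0,0,0],0]]'

```text
time_s: 10.8
tool_pos: [0.5464, 0.0728, 0.19]
tool_rot: [0.922, -0.387, 0.0, -0.0]
force: [0.2, 2.1, -0.6]
opening: 0.456
grasp_force: 32.0
```

Call:
arm_command --motion '[[[0,0,0.0015],0],[[0,0,0.0015],0],[[0,0,0],0]]'

```text
time_s: 11.1
tool_pos: [0.5464, 0.0727, 0.193]
tool_rot: [0.922, -0.387, 0.0, -0.0]
force: [0.5, 0.6, -2.2]
opening: 0.456
grasp_force: 32.0
```

Call:
arm_command --motion '[[[0,0,0.004],0],[[0,0,0.008],0],[[0,0,0.012],0],[[0,0,0.015],0],[[0,0,0.015],0],[[0,0,0],0]]'

```text
time_s: 11.7
tool_pos: [0.5477, 0.0731, 0.2496]
tool_rot: [0.922, -0.387, 0.002, -0.001]
force: [-0.3, -0.0, -1.1]
opening: 0.455
grasp_force: 32.0
```

Run:
```python
from h import *
o=observe();print(o["tool_pos"],o["force"],o["joint_pos"])
p,d=read_camera("side");cv2.imwrite("pics/s3.png",cv2.resize(p[180:440,180:440,::-1],(780,600)))
```

```text
[0.54770904 0.07310368 0.24960039] [-0.26855487 -0.0379715  -1.06750379] [ 1.11160561e-01  2.93287709e-01  1.77846764e+00 -2.22172884e-05
  1.06469002e+00  2.47608783e+00]
```

View pics/s3.png

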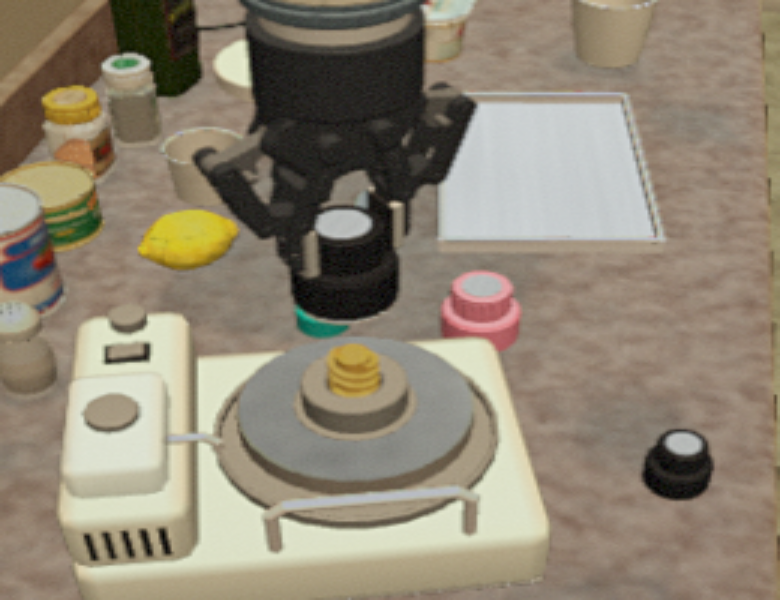

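The knob hangs level in the gripper and clear of the spindle, whose brass thread is visible at (355,370). Next is the transfer to the tray.

Call:
arm_command --motion '[[[0,-0.02,0],5],[[-0.003,-0.04,0],8],[[-0.005,-0.05,0],8],[[-0.005,-0.05,0],8],[[-0.005,-0.05,0],8],[[-0.005,-0.05,0],8],[[-0.005,-0.05,0],8],[[-0.005,-0.05,0],8],[[-0.005,-0.05,0],8],[[-0.005,-0.05,-0.02],8],[[-0.002,-0.03,-0.03],8],[[0,-0.011,-0.03],0]]'

```text
time_s: 12.95
tool_pos: [0.5025, -0.4151, 0.1669]
tool_rot: [0.946, 0.324, 0.0, 0.001]
force: [-0.2, 0.4, -0.9]
opening: 0.457
grasp_force: 32.1
```

Run:
```python
from h import *
f=np.load("side0.npz");W=cloud("side",f["d"])
m=(W[...,2]>.03)&(W[...,2]<.1)&(W[...,0]>.35)&(W[...,0]<.75)&(W[...,1]<-.45)&(W[...,1]>-.75)
v,u=np.where(m);l=cv2.connectedComponentsWithStats(m.astype(np.uint8))
for i in range(1,l[0]):
    if l[2][i,4]>40: print(l[2][i],np.nanmin(W[l[1]==i],0),np.nanmax(W[l[1]==i],0))
o=observe();print(o["tool_pos"],o["joint_pos"])
```

```text
[ 285  152   53   47 1335] [ 0.58701884 -0.71962233  0.03012574] [ 0.74982769 -0.54246368  0.0999292 ]
[370 169  30  33 805] [ 0.41271459 -0.65907607  0.03046323] [ 0.49443793 -0.55893448  0.09683347]
[278 194   6  12  48] [ 0.72151558 -0.52367428  0.03238918] [ 0.74351879 -0.48351331  0.04937491]
[ 0.50245082 -0.41505194  0.16693139] [-7.08453623e-01  5.34196407e-01  1.61262546e+00 -6.05788813e-04
  9.93237920e-01  2.02605844e-01]
```

Call:
arm_command --motion '[[[0,0,-0.03],0],[[0,0,-0.035],0],[[0,0,-0.03],0],[[0,0,-0.018],0],[[0,0,-0.008],0],[[0,0,0],0],[[0,0,0],0]]'

```text
time_s: 13.65
tool_pos: [0.504, -0.4122, 0.0483]
tool_rot: [0.946, 0.324, 0.0, 0.001]
force: [-0.1, -0.3, -0.8]
opening: 0.458
grasp_force: 32.1
```

Call:
arm_command --motion '[[[0,-0.015,0],0],[[0,0,-0.004],0],[[0,0,-0.003],0],[[0,0,0],0],[[0,0,0],0]]'

```text
time_s: 14.15
tool_pos: [0.503, -0.4264, 0.04]
tool_rot: [0.946, 0.323, -0.0, -0.0]
force: [0.1, -0.5, -1.4]
opening: 0.457
grasp_force: 32.1
```

Call:
arm_command --motion '[[[0,0,-0.0015],0],[[0,0,0],0],[[0,0,0],0]]'

```text
time_s: 14.45
tool_pos: [0.5033, -0.4265, 0.0389]
tool_rot: [0.946, 0.323, -0.0, -0.0]
force: [-1.8, 0.8, 2.1]
opening: 0.461
grasp_force: 32.5
```

Call:
arm_command --motion '[[[0,0,-0.0015],0],[[0,0,0],0],[[0,0,0],0]]'

```text
time_s: 14.75
tool_pos: [0.5033, -0.4266, 0.0376]
tool_rot: [0.946, 0.323, 0.0, 0.0]
force: [-0.8, 1.7, 6.3]
opening: 0.454
grasp_force: 32.8
```

Call:
arm_command --motion '[[[0,0,0],0],[[0,0,0],0],[[0,0,0],0],[[0,0,0],0],[[0,0,0],0],[[0,0,0.01],0],[[0,0,0.03],0],[[0,0,0.04],0],[[0,0,0.05],0],[[0,0,0.05],0],[[0,0,0.04],0],[[0,0,0],0]]' --grip 0

```text
time_s: 15.95
tool_pos: [0.5059, -0.429, 0.2655]
tool_rot: [0.946, 0.323, 0.003, 0.006]
force: [-0.4, -0.4, 0.2]
opening: 1.001
grasp_force: 0.0
```

Run:
```python
from h import *
o=observe();print(o["tool_pos"],o["joint_pos"],o["opening"])
p,d=read_camera("side");cv2.imwrite("pics/s4.png",p[:,:,::-1])
W=cloud("side",d)
m=(np.hypot(W[...,0]-.503,W[...,1]+.427)<.05)&(W[...,2]>.03)&(W[...,2]<.1)
print(m.sum(),np.nanmax(W[m],0),np.nanmin(W[m],0))
# hub now
for lo,hi in [(.133,.139),(.118,.131),(.109,.114),(.14,.17)]:
    m=(np.hypot(W[...,0]-.546,W[...,1]-.075)<.08)&(W[...,2]>lo)&(W[...,2]<hi)
    print(lo,m.sum(),circ(*W[m][:,:2].T),W[m].mean(0))
```

```text
[ 0.50591056 -0.42901282  0.26546348] [-7.21274956e-01  4.40182578e-01  1.51906150e+00  3.45420060e-06
  1.16953743e+00  1.90781803e-01] 1.0011623421862972
343 [ 0.53120775 -0.39432405  0.06772878] [ 0.48050483 -0.44178455  0.03000616]
0.133 430 (np.float64(0.5462199894140645), np.float64(0.07572964334852572), np.float64(0.022385281124060213)) [0.54498578 0.08230629 0.13495668]
0.118 212 (np.float64(0.5448116981650073), np.float64(0.08019420041429531), np.float64(0.0231060528108147)) [0.54183643 0.09459798 0.12472464]
0.109 2643 (np.float64(0.5468479849788631), np.float64(0.07411838251020567), np.float64(0.05076851736572841)) [0.54436097 0.08611792 0.11096661]
0.14 283 (np.float64(0.5457602154244019), np.float64(0.07647293892106943), np.float64(0.00957948169621476)) [0.54499811 0.0797003  0.15463948]
```

View pics/s4.png

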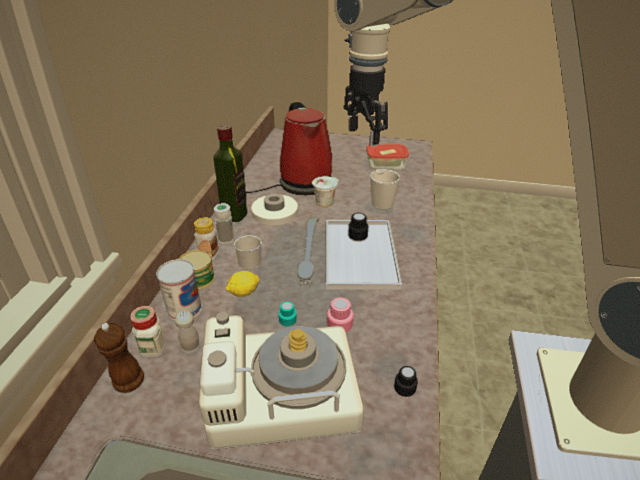

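The knob stands upright in the tray at (358,226). The brass spindle and hub on the stone are exposed at (298,345). Now back to the stone.

Call:
arm_command --motion '[[[0,0.02,0],0],[[0.004,0.045,0],0],[[0.004,0.045,0],0],[[0.004,0.045,0],0],[[0.004,0.045,0],0],[[0.004,0.045,0],0],[[0.004,0.045,0],0],[[0.004,0.045,0],0],[[0.004,0.045,0],0],[[0.004,0.045,0],0],[[0.004,0.045,0],0],[[0,0.02,0],0]]'

```text
time_s: 17.2
tool_pos: [0.5424, 0.0665, 0.2561]
tool_rot: [0.946, 0.325, -0.001, -0.001]
force: [-0.7, -0.4, -0.4]
opening: 0.998
grasp_force: 0.0
```

Call:
arm_command --motion '[[[0,0,0],0],[[0,0,0],0]]'

```text
time_s: 17.4
tool_pos: [0.5424, 0.0634, 0.2562]
tool_rot: [0.946, 0.324, -0.001, -0.0]
force: [0.4, -0.5, -0.5]
opening: 0.997
grasp_force: 0.0
```

Take a close look with the wrist camera for the spindle axis.

Run:
```python
from h import *
c=calibration("wrist");p,d=read_camera("wrist");cv2.imwrite("pics/w5.png",p[:,:,::-1])
W=cloud("wrist",d,c)
for lo,hi in [(.133,.139),(.162,.168)]:
    m=(np.hypot(W[...,0]-.546,W[...,1]-.075)<(.032 if lo<.16 else .02))&(W[...,2]>lo)&(W[...,2]<hi)
    v,u=np.where(m);
    h=cv2.convexHull(np.c_[u,v]).reshape(-1,2); P=ray("wrist",h,(.1364 if lo<.16 else .165),c)
    print(lo,m.sum(),cv2.minEnclosingCircle(P[:,:2].astype(np.float32)),W[m].mean(0))
m=(np.hypot(W[...,0]-.546,W[...,1]-.075)<.08)&(abs(W[...,2]-.112)<.004);v,u=np.where(m);h=cv2.convexHull(np.c_[u,v]).reshape(-1,2);P=ray("wrist",h,.112,c)
print(m.sum(),cv2.minEnclosingCircle(P[:,:2].astype(np.float32)))
```

```text
0.133 3140 ((0.547227144241333, 0.07418766617774963), 0.029053902253508568) [0.54904134 0.0755063  0.13599261]
0.162 574 ((0.5474837422370911, 0.07443958520889282), 0.00944338645786047) [0.54718879 0.0744109  0.16432188]
15110 ((0.5469256043434143, 0.0744035616517067), 0.06498382985591888)
```

View pics/w5.png

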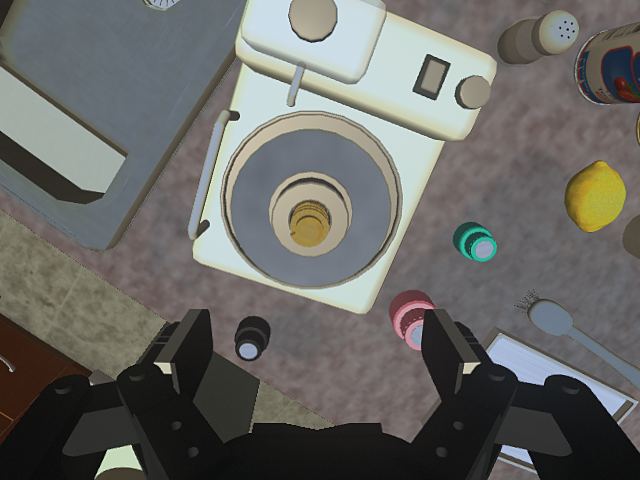

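The wrist view shows the spindle and hub at (310,222), and the circle fits match the known radii. Axis is at (0.5471, 0.0743).

Call:
arm_command --motion '[[[0.0047,0.0109,0],0],[[0,0,-0.02],0],[[0,0,-0.035],0],[[0,0,-0.035],0],[[0,0,-0.03],0],[[0,0,-0.02],0],[[0,0,-0.006],0],[[0,0,0],0]]'

```text
time_s: 18.25
tool_pos: [0.5478, 0.0738, 0.1105]
tool_rot: [0.946, 0.323, -0.001, -0.0]
force: [0.6, -0.1, 0.6]
opening: 1.001
grasp_force: 0.0
```

Call:
arm_command --motion '[[[0,0,0],0],[[0,0,0],0]]'

```text
time_s: 18.45
tool_pos: [0.549, 0.0743, 0.1125]
tool_rot: [0.946, 0.323, 0.001, 0.0]
force: [0.1, -0.1, -0.0]
opening: 0.998
grasp_force: 0.0
```

Call:
arm_command --motion '[[[-0.0018,0,-0.001],0],[[0,0,0],0],[[0,0,0],0],[[0,0,0],0],[[0,0,0],0],[[0,0,0],0],[[0,0,0],0]]' --grip 1 --grip_force 60

```text
time_s: 19.15
tool_pos: [0.5463, 0.0742, 0.1114]
tool_rot: [0.946, 0.324, 0.0, 0.0]
force: [-3.3, -1.6, 9.9]
opening: 0.665
grasp_force: 63.2
```

Call:
arm_command --motion '[[[0,0,0.002],0],[[0,0,0.003],0],[[0,0,0.005],0],[[0,0,0],0]]'

```text
time_s: 19.55
tool_pos: [0.5463, 0.0743, 0.1206]
tool_rot: [0.946, 0.323, 0.0, 0.0]
force: [0.3, 0.9, -4.1]
opening: 0.663
grasp_force: 64.8
```

Run:
```python
from h import *
o=observe();print(o["tool_pos"],o["force"],o["ft_torque"])
```

```text
[0.54631746 0.07429048 0.12057388] [ 0.2530165   0.85966734 -4.1396613 ] [-0.02757626  0.00604289  0.0502392 ]
```

Lateral forces are low, so I'll continue lifting.

Call:
arm_command --motion '[[[0,0,0.008],0],[[0,0,0.01],0],[[0,0,0.01],0],[[0,0,0.01],0],[[0,0,0.01],0],[[0,0,0.01],0],[[0,0,0.01],0],[[0,0,0.01],0],[[0,0,0.01],0],[[0,0,0.01],0],[[0,0,0],0]]'

```text
time_s: 20.65
tool_pos: [0.5471, 0.0744, 0.2198]
tool_rot: [0.946, 0.323, 0.001, 0.0]
force: [-0.2, -0.5, -5.6]
opening: 0.665
grasp_force: 65.3
```

Call:
arm_command --motion '[[[0,-0.01,0],0],[[-0.005,-0.02,0],0],[[-0.007,-0.035,0],0],[[-0.007,-0.04,0],0],[[-0.008,-0.04,0],0],[[-0.008,-0.04,0],0],[[-0.008,-0.04,0],0],[[-0.008,-0.04,0],0],[[-0.007,-0.04,0],0],[[-0.006,-0.035,0],0],[[-0.004,-0.02,0],0],[[0,-0.009,0],0]]'

```text
time_s: 21.85
tool_pos: [0.4767, -0.297, 0.2173]
tool_rot: [0.947, 0.322, -0.001, -0.0]
force: [-0.9, -0.1, -5.1]
opening: 0.662
grasp_force: 65.4
```

Call:
arm_command --motion '[[[0,0,-0.02],0],[[0,0,-0.03],0],[[0,0,-0.03],0],[[0,0,-0.03],0],[[0,0,-0.02],0],[[0,0,-0.01],0],[[0,0,0],0],[[0,0,0],0]]'

```text
time_s: 22.65
tool_pos: [0.4786, -0.2949, 0.0787]
tool_rot: [0.946, 0.324, 0.0, 0.0]
force: [0.6, 0.7, -5.4]
opening: 0.663
grasp_force: 65.4
```

Run:
```python
from h import *
o=observe();print(o["tool_pos"],o["force"],o["ft_torque"])
p,d=read_camera("side");cv2.imwrite("pics/s6.png",p[100:340,200:520][:,:,::-1].repeat(2,0).repeat(2,1))
```

```text
[ 0.4786004  -0.29491131  0.07867839] [ 0.63870094  0.68396228 -5.39376288] [-5.37848593e-02 -2.62917746e-06  4.14671481e-03]
```

View pics/s6.png

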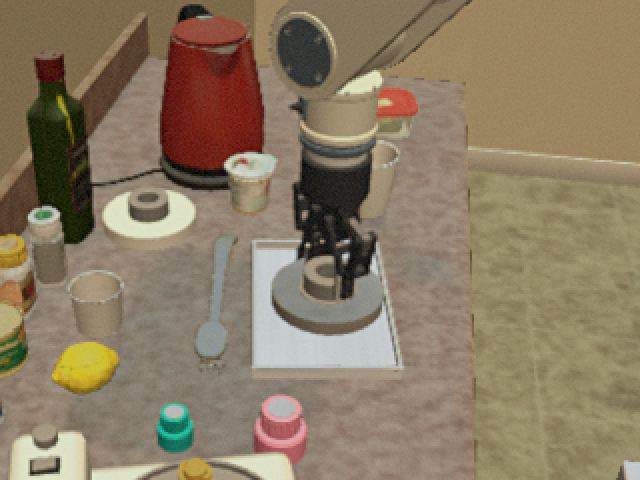

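The stone hangs level over the tray. Lowering it gently.

Call:
arm_command --motion '[[[0,0,-0.015],0],[[0,0,-0.015],0],[[0,0,-0.01],0],[[0,0,-0.006],0],[[0,0,-0.004],0],[[0,0,0],0],[[0,0,0],0]]'

```text
time_s: 23.4
tool_pos: [0.4784, -0.2959, 0.0293]
tool_rot: [0.946, 0.324, -0.0, 0.001]
force: [-4.7, -4.4, 13.4]
opening: 0.662
grasp_force: 73.5
```

Call:
arm_command --motion '[[[0,0,-0.001],0],[[0,0,-0.001],0],[[0,0,-0.001],0],[[0,0,-0.001],0],[[0,0,0],0]]'

```text
time_s: 23.9
tool_pos: [0.479, -0.296, 0.0282]
tool_rot: [0.946, 0.324, 0.0, 0.001]
force: [-9.8, 0.6, 44.4]
opening: 0.664
grasp_force: 79.2
```

Contact came earlier than expected, so I'll back off and check.

Call:
arm_command --motion '[[[0,0,0.002],0],[[0,0,0.003],0],[[0,0,0.003],0],[[0,0,0],0],[[0,0,0],0]]'

```text
time_s: 24.4
tool_pos: [0.4778, -0.2944, 0.0315]
tool_rot: [0.946, 0.323, -0.0, -0.0]
force: [0.2, 1.2, -5.5]
opening: 0.663
grasp_force: 72.1
```

Run:
```python
from h import *
o=observe();print(o["tool_pos"],o["force"],o["ft_torque"])
def rep(n):
    c=calibration(n);p,d=read_camera(n);W=cloud(n,d,c)
    m=(np.hypot(W[...,0]-.479,W[...,1]+.296)<.075)&(W[...,2]>.022)&(W[...,2]<.045)&(np.ptp(p.astype(int),2)<25)
    q=W[m]
    A=np.c_[q[:,:2]-[.479,-.296],np.ones(len(q))];s=np.linalg.lstsq(A,q[:,2],rcond=None)[0]
    print(n,m.sum(),"plane",s,"z pct",np.percentile(q[:,2],[5,50,95]))
    t=m&(W[...,2]>s[2]-.004);v,u=np.where(t);h=cv2.convexHull(np.c_[u,v]).reshape(-1,2)
    print(cv2.minEnclosingCircle(ray(n,h,s[2],c)[:,:2].astype(np.float32)))
    return p
p=rep("side");cv2.imwrite("pics/s7.png",cv2.resize(p[190:300,300:430][:,:,::-1],(780,600),interpolation=2))
rep("wrist");rep("scene")
```

```text
[ 0.47780996 -0.29443486  0.03146529] [ 0.18749185  1.23550899 -5.53156123] [ 0.01442767 -0.02430729  0.00967635]
side 889 plane [0.0193991  0.05580006 0.03220849] z pct [0.02856215 0.03359653 0.03868161]
((0.4789854884147644, -0.2894212603569031), 0.06500523537397385)
wrist 39324 plane [0.01469318 0.06275932 0.03341542] z pct [0.02890092 0.03544274 0.03871596]
((0.47961217164993286, -0.28997084498405457), 0.0642099529504776)
scene 854 plane [0.02994937 0.07667515 0.03409938] z pct [0.02664758 0.03177807 0.04183148]
((0.473654180765152, -0.2941282093524933), 0.07021411508321762)
```

View pics/s7.png

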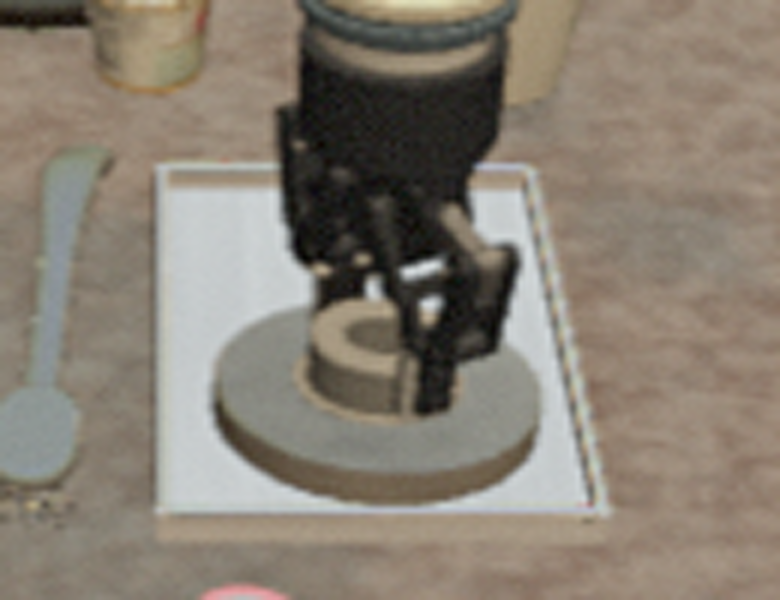

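The stone's +y edge met the tray's end rim: its centre sits about 64 mm from the tray centre and it has tilted by about 3°. I'll raise it, shift it 25 mm towards the tray middle, and lower it again in small steps.

Call:
arm_command --motion '[[[0,0,0.01],0],[[0,0,0.01],0],[[0.002,-0.01,0],0],[[0.002,-0.014,0],0],[[0,0,0],0],[[0,0,0],0],[[0,0,-0.01],0],[[0,0,-0.008],0],[[0,0,0],0],[[0,0,0],0]]'

```text
time_s: 25.55
tool_pos: [0.4817, -0.3183, 0.0334]
tool_rot: [0.946, 0.324, -0.0, -0.001]
force: [0.6, 0.2, -3.2]
opening: 0.661
grasp_force: 72.0
```

Call:
arm_command --motion '[[[0,0,-0.002],0],[[0,0,0],0],[[0,0,0],0]]'

```text
time_s: 25.85
tool_pos: [0.4822, -0.3188, 0.0323]
tool_rot: [0.946, 0.323, 0.0, 0.0]
force: [0.4, -0.5, -4.9]
opening: 0.666
grasp_force: 72.0
```

Call:
arm_command --motion '[[[0,0,-0.002],0],[[0,0,-0.002],0],[[0,0,0],0],[[0,0,0],0]]' --grip_force 35

```text
time_s: 26.25
tool_pos: [0.4821, -0.3187, 0.028]
tool_rot: [0.946, 0.323, -0.0, -0.0]
force: [-1.1, 0.4, -4.1]
opening: 0.664
grasp_force: 72.0
```

Call:
arm_command --motion '[[[0,0,-0.001],0],[[0,0,0],0]]'

```text
time_s: 26.45
tool_pos: [0.4823, -0.3188, 0.0272]
tool_rot: [0.946, 0.323, 0.0, 0.0]
force: [0.3, -0.3, -4.3]
opening: 0.666
grasp_force: 72.1
```

Call:
arm_command --motion '[[[0,0,-0.001],0],[[0,0,0],0]]'

```text
time_s: 26.65
tool_pos: [0.4825, -0.3188, 0.0265]
tool_rot: [0.946, 0.323, 0.0, 0.0]
force: [0.5, 1.1, -0.4]
opening: 0.669
grasp_force: 72.4
```

Call:
arm_command --motion '[[[0,0,-0.001],0],[[0,0,0],0]]'

```text
time_s: 26.85
tool_pos: [0.4828, -0.3188, 0.0257]
tool_rot: [0.946, 0.324, 0.0, 0.0]
force: [1.9, 4.2, 4.8]
opening: 0.663
grasp_force: 72.5
```

Call:
arm_command --motion '[[[0,0,-0.0005],0],[[0,0,0],0]]'

```text
time_s: 27.05
tool_pos: [0.4829, -0.3187, 0.0255]
tool_rot: [0.946, 0.324, 0.001, 0.0]
force: [0.8, 5.7, 7.2]
opening: 0.666
grasp_force: 72.7
```

Call:
arm_command --motion '[[[0,0,0],0],[[0,0,-0.0005],0],[[0,0,0],0]]' --grip 0.345 --grip_force 20

```text
time_s: 27.35
tool_pos: [0.483, -0.3186, 0.0252]
tool_rot: [0.946, 0.324, 0.001, 0.0]
force: [0.8, 6.9, 10.0]
opening: 0.661
grasp_force: 72.7
```

Call:
arm_command --motion '[[[0,0,0],0],[[0,0,0],0],[[0,0,0],0]]' --grip 0.335

```text
time_s: 27.65
tool_pos: [0.483, -0.3186, 0.0251]
tool_rot: [0.946, 0.324, 0.001, 0.0]
force: [1.2, 6.9, 9.0]
opening: 0.667
grasp_force: 61.4
```

Call:
arm_command --motion '[[[0,0,0],0],[[0,0,0],0],[[0,0,0],0]]' --grip 0.325

```text
time_s: 27.95
tool_pos: [0.4828, -0.3189, 0.0246]
tool_rot: [0.946, 0.324, 0.0, 0.0]
force: [1.9, 3.5, 6.0]
opening: 0.677
grasp_force: 33.9
```

Grip is now 34 N and the stone is settling. I'll press down very slightly, then release.

Call:
arm_command --motion '[[[0,0,-0.0007],0],[[0,0,0],0]]'

```text
time_s: 28.15
tool_pos: [0.4826, -0.3188, 0.0239]
tool_rot: [0.946, 0.324, 0.0, 0.0]
force: [2.4, 4.8, 6.9]
opening: 0.675
grasp_force: 33.3
```

Call:
arm_command --motion '[[[0,0,0],0],[[0,0,0],0],[[0,0,0],0]]' --grip 0.318

```text
time_s: 28.45
tool_pos: [0.4822, -0.3189, 0.0234]
tool_rot: [0.946, 0.323, 0.0, 0.0]
force: [2.0, 2.9, 2.9]
opening: 0.682
grasp_force: 16.4
```

Call:
arm_command --motion '[[[0,0,0],0],[[0,0,0],0],[[0,0,0],0]]' --grip 0.31

```text
time_s: 28.75
tool_pos: [0.4818, -0.3189, 0.0232]
tool_rot: [0.946, 0.323, -0.0, -0.0]
force: [1.6, -0.5, -0.3]
opening: 0.687
grasp_force: 0.9
```

Call:
arm_command --motion '[[[0,0,0],0],[[0,0,0],0],[[0,0,0],0],[[0,0,0.01],0],[[0,0,0.03],0],[[0,0,0.04],0],[[0,0,0.04],0],[[0,0,0.04],0],[[0,0,0.04],0],[[0,0.04,0],0],[[0,0.04,0],0],[[0,0,0],0]]' --grip 0

```text
time_s: 29.95
tool_pos: [0.4813, -0.2352, 0.2244]
tool_rot: [0.946, 0.325, 0.0, -0.001]
force: [-0.4, 0.3, -0.6]
opening: 1.004
grasp_force: 0.0
```

Run:
```python
from h import *
o=observe();print(o["time_s"],o["tool_pos"],o["force"],o["opening"])
c=calibration("side");p,d=read_camera("side");W=cloud("side",d,c)
cv2.imwrite("pics/s8.png",p[100:340,200:520][:,:,::-1].repeat(2,0).repeat(2,1))
c=calibration("scene");p,d=read_camera("scene");W2=cloud("scene",d,c)
for w in (W,W2):
    r=np.hypot(w[...,0]-.484,w[...,1]+.315)
    m=(r<.06)&(r>.032)&(w[...,2]>.01)&(w[...,2]<.04);q=w[m]
    print(m.sum(),np.linalg.lstsq(np.c_[q[:,:2]-[.484,-.315],np.ones(len(q))],q[:,2],rcond=None)[0])
```

```text
29.95 [ 0.4812714  -0.23519685  0.22440095] [-0.37104453  0.25524499 -0.58886142] 1.004244910595836
706 [-0.00087518 -0.0121691   0.02287946]
668 [-0.01412913 -0.02336474  0.02463574]
```

View pics/s8.png

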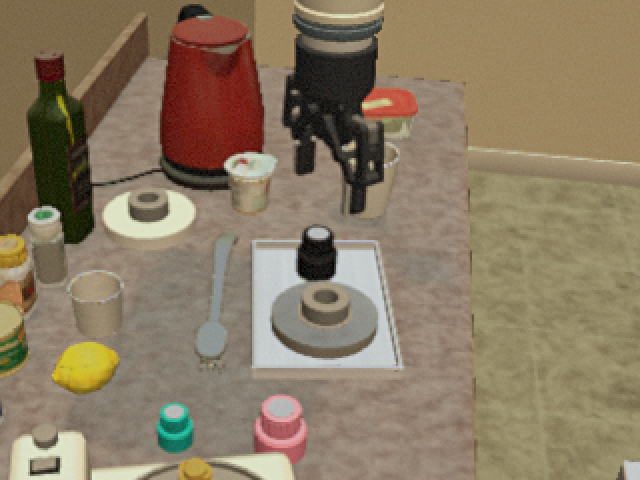

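The stone lies flat in the tray at (325,317), its top 23–25 mm above the worktop. The knob stands beside it at (317,255), and nothing else has moved.

```bash
python3 -c "
from cell import *
print(sign_off())"
```

```text
the job is handed in; nothing more can be done
None
```

The knob is unscrewed and standing upright in the tray with the stone lying flat beside it, same side up; handed in at about 30 s, but on the first try the stone caught the tray's end rim with up to 44 N at the wrist before I backed off and lowered it again gently.

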